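# Wedge up the amplifier chassis in its service stand

## Task

Clear the loose capacitor can from in front of the hinged amplifier chassis by standing it upright in the parts tray. Then take the aluminium wedge by its grip, slide it flat along the bench under the middle of the chassis' front edge until the edge lifts about 5 mm off its two rubber rests (never more than 10 mm), and finish while still gripping the wedge there, with the chassis carried by the wedge alone. Leave the other things on the bench alone.

Things in the scene. Friction and masses are not known exactly. Their poses are not given: they have to be found in the camera images.
- stand: Low dark steel stand fixed to the bench. Origin: on the bench below the middle of the resting chassis' front edge; +x points into the stand. Two 6 mm thick rails run along +x at y = +-50 to +-90 mm, each with a rubber rest near the front under the chassis; between them a 100 mm wide mouth, bare bench from x = 0 to 159 mm. Hinge axis along y at x = 175, z = 40 mm.
- chassis: Amplifier chassis, steel box with yellow top, 190 (x) x 200 (y) x 50 (z) mm, 0.7 to 1.1 kg, hinged at its rear: only its front edge can rise, its weight brings it back. Origin on the hinge axis, axes as the stand's at rest. At rest: flat underside 13 mm, top 63 mm above the bench; knobs 12 mm tall on top, 45 mm behind the front edge; transformer and cans at the rear reach 113 mm.
- chassis_edge (a point): Middle of the lower front edge of the chassis. 13 mm above the bench when the chassis rests on its rubber rests; its rise from there is the lift.
- wedge: Bare aluminium wedge with upright grip at its thick end, 0.25 kg, 32 mm wide (y), 104 long (x). Origin: underside, below the grip's centre; +x points to the thin toe. Grip: x -12 to 12 mm, 55 tall, pinched across y. Ramp: 25 mm high at x = 12, falling evenly to 5 mm at the toe, x = 92 (4 mm travel lifts 1 mm; touches the edge with the toe 32 mm inside, 5 mm lift at 52 mm).
- wedge_toe (a point): Middle of the wedge's thin end, on its underside.
- capacitor: Loose blue capacitor can, a cylinder 44 mm across and 72 mm tall with two small terminals to 78 mm, 0.13 kg, standing in front of the mouth of the stand. Origin: centre of its underside; z axis up.
- tray: Blue open parts tray fixed to the bench, 150 (x) x 120 (y) x 30 (z) mm outside, walls and floor 4 to 5 mm thick, empty. Origin: centre of its underside.
- block: Plain rectangular aluminium block 100 x 32 x 26 mm without ramp or grip, not the wedge; bystander. Origin: centre of its underside.
- spool: Steel spool 56 mm across, 36 mm tall; bystander.
- screwdriver: Screwdriver lying on the bench; bystander.
- meter: Yellow hand multimeter 160 x 80 x 40 mm lying flat; bystander.
- cleaner: White bottle 50 mm across, 140 mm tall; bystander.
- mug: White mug 76 mm across, 90 mm tall; bystander.

How it is judged (in metres and radians):
On the way, in this order (a step that is already met when the one before it is completed fails the run):
1. the capacitor stands upright in the tray, let go, with the chassis still down on its rests (x of capacitor in the frame of tray between -0.06 and 0.06 m and y of capacitor in the frame of tray between -0.045 and 0.045 m and z of capacitor in the frame of tray below 0.012 m and angle between capacitor's own z axis and vertical below 0.2 rad and contact force between the fingers and capacitor below 0.1 N and height (world z) of chassis_edge below 0.0142 m), for 0.2 s.
2. the gripped wedge, flat on the bench, carries the chassis' front edge just off its rests (height (world z) of chassis_edge between 0.015 and 0.022 m and contact force between wedge and chassis above 1 N and contact force between the fingers and wedge above 3 N and contact force between each of the arm, the fingers, block and chassis below 0.3 N and height (world z) of wedge below 0.005 m and angle between wedge's own z axis and vertical below 0.1 rad), for 0.2 s.
At the end, for the whole second after the job is handed in: Chassis front edge 2 to 9 mm above rest (15 to 22 mm over the bench), carried by the wedge alone (over 1 N), the wedge flat on the bench (raised < 5 mm, tilt < 0.1 rad) and gripped (over 3 N); robot and plain block off the chassis; capacitor upright (0.2 rad), released, on the tray floor (all of step 2 and x of capacitor in the frame of tray between -0.06 and 0.06 m and y of capacitor in the frame of tray between -0.045 and 0.045 m and z of capacitor in the frame of tray below 0.012 m and angle between capacitor's own z axis and vertical below 0.2 rad and contact force between the fingers and capacitor below 0.1 N and linear speed of each of wedge, capacitor below 0.02 m/s); the arm keeps its last pose, push and grip.
It fails at once if the chassis' front edge is raised more than 13 mm off its rests (height (world z) of chassis_edge above 0.026 m).
It fails at once if a bystander is moved by more than 30 mm (distance of any of block, spool, screwdriver, meter, cleaner, mug from where it was at the start of the episode above 0.03 m).
It also fails if it takes over 61 s, if anything falls off the work surface, if the arm or the gripper's body presses on something with over 40 N, if the wrist force passes 120 N, or if a joint passes its speed limit or range.

## Robot

A 7-joint arm with a two-finger parallel gripper is mounted at the origin on the work surface. World frame = base frame: x ahead of the robot, y to its left, z up, the work surface at z = 0. Lengths are in m, angles in degrees, forces in N, time in s.
With the tool pointing down it reaches from about 0.425 to 0.875 m from the base axis. Payload 4.7 kg.
Tool frame: the origin (TCP) lies midway between the tips of the shut fingers; the grasp point (between the pads) lies env.grip_point_offset behind it (env.grip_point_offset is the distance from the TCP to the grasp point, in m); x points along the fingers, y is the direction in which the jaws open and shut, and the axes are right-handed (so a half turn about x gives the same grasp; the last joint's range is limited). The gripper opens to 87 mm and grips with 3 to 60 N. Pads are 19 mm wide; open, the fingers measure 117 mm over their backs; the gripper's body (75 mm by 190 mm) begins 51 mm behind the grasp point.
Start: joints at [-72.703, 18.392, -4.016, 83.108, 1.295, 78.541, -3.26], TCP at [0.185, 0.623, 0.223] pointing down, gripper open.
Joint ranges: [-163.93, 163.93], [-17.29, 119.83], [-79.2, 71.16], [3.27, 140.29], [-89.18, 269.18], [5.43, 117.66], [-154.24, 154.24]. Speed limits (degrees/s): [147.25, 147.25, 180, 180, 180, 180, 180].

## Interface

Orientations are given as [roll, pitch, yaw] about the fixed x, y, z axes, in that order (R = Rz(yaw) Ry(pitch) Rx(roll)).
In Python, from cell import readout, read_camera, camera_params, sign_off, spot_in, pinpoint, env gives the robot as it stands.
- The arm moves only by the shell command python3 -m pendant 'ROWS' [OPENING] [FORCE]. ROWS is a JSON object of lists of equal length, an entry for each row: "xyz": the shift along the world's x, y, z in m, a list of three; "turn": the turn about the world's z in rad. A call has 1 to 10 rows; each row shifts and turns the pose as measured when the row begins; what a row does not reach is not made up. A row lasts 1/8 s, in which the tool goes at most 62.5 mm and 10.7 degrees, less where a joint would pass 70% of its speed; a pose out of reach is approached as far as the arm can. A call is refused whole if a number of a shift passes 0.0625 or a number of a turn 0.188, either way. A call with a gripper value outside its range is refused whole. OPENING is the opening, from 0 (shut) to 1 (fully open), set as the call begins (- or left out, the last holds). The fingers move at their own pace and stop on an object; FORCE is the grip in N (left out, the last holds). Time passes only in rows, so rows that do not move let the fingers close. It gives the time, the measured TCP pose, the force and the opening at its end, in the units of the state.
- readout.get_obs(): the state, without advancing time (a new reading comes with each control period).
- read_camera(name): name is "side" or "top"; returns the picture (400x640x3 uint8, red, green, blue); there is no depth.
- camera_params(name): a dict with "fx", "fy", "cx", "cy" (pixels), "k1" (the pictures are not rectified: a ray, as slopes to the right and down, at radius r is drawn at 1 + k1 r^2 times it, then the intrinsics apply), "rvec" (rotation vector, rad) and "tvec" (3), from world to camera coordinates, as OpenCV has them. Camera axes: x right, y down, z forward; pixel columns grow to the right and rows downward; lengths in m; the calibration is good to about 2 mm. A picture is of the moment at which its call begins. camera_params takes no time and is no camera call.
- sign_off(): hands the job in, once; it reports no verdict.
Trained networks look in the newest picture that a camera, given by its name, has taken for a name from the list of things; names that differ only in an ending like _2 or _b are one class to them, and where a whole thing is asked for, a point or a joint stands for the part that bears it (a point fixed in the world has none). Each returns a list of dicts, best first, with "score" (0 to 1); they miss things now and then, are a little off and sometimes report something else, mostly with a low value. They report only what shows in the picture. A call takes as long as a camera call.
- spot_in(camera, name): "at" ([x, y, z] in m, in the coordinates of the camera as it stood for that picture, good to about 4 mm: the middle of the surface that is visible of it).
- pinpoint(camera, name): "at" ([x, y, z] in m, in the coordinates of the camera as it stood for that picture, good to about 4 mm: a listed point, or the origin of a listed thing).
The state is a dict: "time_s": time; "qpos": joint angles; "joint_velocities": joint speeds; "effort": joint torques, N m; "tool_pos": TCP position; "tool_rot": TCP orientation; "force": force on the tool from outside, world axes, zero at the start; "wrist_torque": the same for the moment, N m; "grip_width": finger opening in m.
Only numpy, scipy, OpenCV 4.12 (cv2) and the standard library are available. Lean on these libraries where they do the work, as an engineer would, in place of code of your own. Each camera call takes 0.05 s, during which the arm holds its last target.

## Working session

There is one attempt and no reset: what is moved stays moved. The work goes in short steps, Python scripts to look and compute and a shell command to move; the robot and the scene stay as the last step left them, time stands still between calls to the robot, and variables do not carry over. Pictures are saved under pics/ and viewed, and the job is handed in when it is done.

```bash
ls; mkdir -p pics
cat > h.py <<'E'
import numpy as np, cv2
from cell import readout, read_camera, camera_params, sign_off, spot_in, pinpoint, env
def cam2w(c,p):
    P=camera_params(c); R=cv2.Rodrigues(np.array(P["rvec"],float))[0]
    return R.T@(np.array(p)-np.array(P["tvec"]).ravel())
def snap(c,n):
    im=read_camera(c); cv2.imwrite(f"pics/{n}.png",im[:,:,::-1]); return im
def pix2w(c,u,v,z):
    P=camera_params(c); R=cv2.Rodrigues(np.array(P["rvec"],float))[0]; t=np.array(P["tvec"]).ravel()
    d=np.array([(u-P["cx"])/P["fx"],(v-P["cy"])/P["fy"]]); s=d.copy()
    for _ in range(20): s=d/(1+P["k1"]*(s@s))
    r=R.T@np.array([s[0],s[1],1]); o=-R.T@t
    return o+r*(z-o[2])/r[2]
def w2pix(c,X):
    P=camera_params(c); R=cv2.Rodrigues(np.array(P["rvec"],float))[0]; t=np.array(P["tvec"]).ravel()
    p=R@np.array(X)+t; s=p[:2]/p[2]; s=s*(1+P["k1"]*(s@s))
    return np.array([s[0]*P["fx"]+P["cx"],s[1]*P["fy"]+P["cy"]])
E
python3 - <<'E'
from h import *
np.set_printoptions(precision=4,suppress=True)
snap("top","t0");snap("side","s0")
print(env.grip_point_offset, readout.get_obs())
for c in("top","side"):
    print(c,camera_params(c)["k1"])
    for n in ["stand","chassis_edge","wedge","wedge_toe","capacitor","tray","block","chassis"]:
        for r in pinpoint(c,n)[:2]: print(n,round(r["score"],2),cam2w(c,r["at"]))
print(readout.get_obs()["time_s"])
E
```

```text
pics
0.0187 {'time_s': 0.1, 'qpos': array([-72.7032,  18.434 ,  -4.0158,  83.1693,   1.2944,  78.5411,
        -3.2611]), 'joint_velocities': array([ 0.0243, -0.2106, -0.0447, -0.1024, -0.0617, -0.1187,  0.0239]), 'effort': array([ -0.0004, -49.2572,  -0.4058, -31.3401,  -0.0644,   0.0394,
         0.0001]), 'tool_pos': array([0.1844, 0.6228, 0.2216]), 'tool_rot': array([ -87.1698,   89.9007, -103.658 ]), 'force': array([-0.6227, -0.6037, -0.6873]), 'wrist_torque': array([-0.0442,  0.0309,  0.0002]), 'grip_width': 0.08650862627904582}
top -0.09765360928674177
stand 0.56 [ 0.5901 -0.0112 -0.0024]
stand 0.39 [ 0.4504  0.2935 -0.0013]
chassis_edge 0.68 [ 0.5901 -0.0156  0.0138]
wedge 0.54 [ 0.4557  0.2907 -0.0013]
wedge_toe 0.87 [ 0.5451  0.2706 -0.0002]
capacitor 0.71 [0.5242 0.0079 0.0001]
tray 0.89 [ 0.4763 -0.3351 -0.001 ]
tray 0.4 [ 0.6916  0.2823 -0.0007]
block 0.74 [ 0.6914  0.2816 -0.0021]
chassis 0.89 [ 0.7606 -0.041   0.0412]
chassis 0.62 [ 0.4326 -0.481  -0.002 ]
side 0.015355839779182825
stand 0.77 [ 0.5849 -0.0112 -0.0011]
chassis_edge 0.5 [0.5316 0.0031 0.0067]
chassis_edge 0.18 [ 0.4357 -0.4814  0.0005]
wedge 0.55 [0.4556 0.2931 0.0037]
wedge_toe 0.7 [0.5371 0.2736 0.0058]
capacitor 0.95 [0.5323 0.0052 0.0047]
tray 0.79 [ 0.4745 -0.3348 -0.0003]
block 0.65 [ 0.6931  0.292  -0.0004]
chassis 0.57 [ 0.7616 -0.0458  0.0445]
0.9
```

View pics/t0.png

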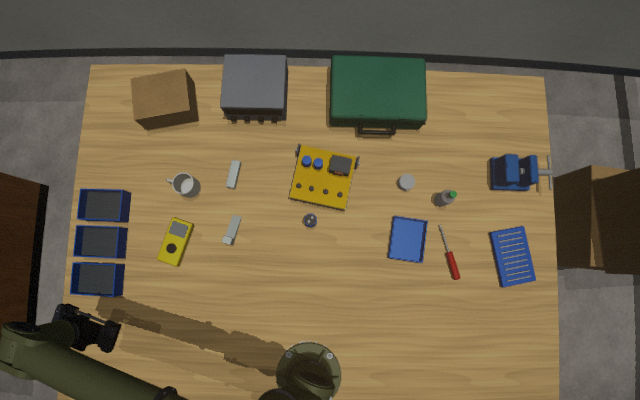

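View pics/s0.png

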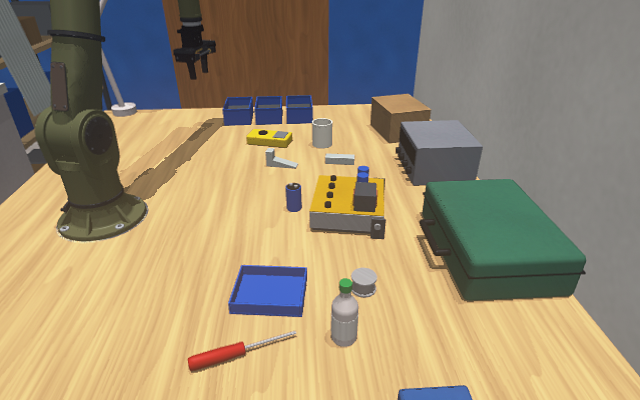

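Run:
```python
from h import *
for c in("top","side"):
    for n,X in dict(stand=(.588,-.012,0),edge=(.588,-.013,.013),wedge=(.4557,.2915,0),wedgetop=(.4557,.2915,.055),toe=(.541,.272,0),cap=(.528,.006,0),captop=(.528,.006,.072),tray=(.475,-.335,0),hinge=(.761,-.043,.04)).items(): print(c,n,w2pix(c,X).round(1))
from scipy.spatial.transform import Rotation as R
print(R.from_euler('xyz',readout.get_obs()['tool_rot'],degrees=True).as_matrix().round(3))
```

```text
top stand [316.2 204.9]
top edge [316.5 204.5]
top wedge [229.9 239.5]
top wedgetop [226.6 238.8]
top toe [236.6 215.8]
top cap [310.7 221.5]
top captop [310.5 219.6]
top tray [405.9 238.6]
top hinge [326.2 155.5]
side stand [314.4 211.1]
side edge [314.3 207.5]
side wedge [271.3 164.6]
side wedgetop [270.3 150. ]
side toe [296.2 166.3]
side cap [293.2 208.5]
side captop [292.2 186.8]
side tray [270.2 294.2]
side hinge [377.6 202.7]
[[ 0.     0.284  0.959]
 [ 0.     0.959 -0.284]
 [-1.     0.     0.   ]]
```

Run:
```python
import cv2,numpy as np
a=cv2.imread('pics/t0.png'); b=cv2.imread('pics/s0.png')
cv2.imwrite('pics/tz.png',cv2.resize(a[140:240,215:375],(800,500),interpolation=cv2.INTER_CUBIC))
cv2.imwrite('pics/sz.png',cv2.resize(b[140:240,245:405],(800,500),interpolation=cv2.INTER_CUBIC))
```

```text
(no output)
```

View pics/tz.png

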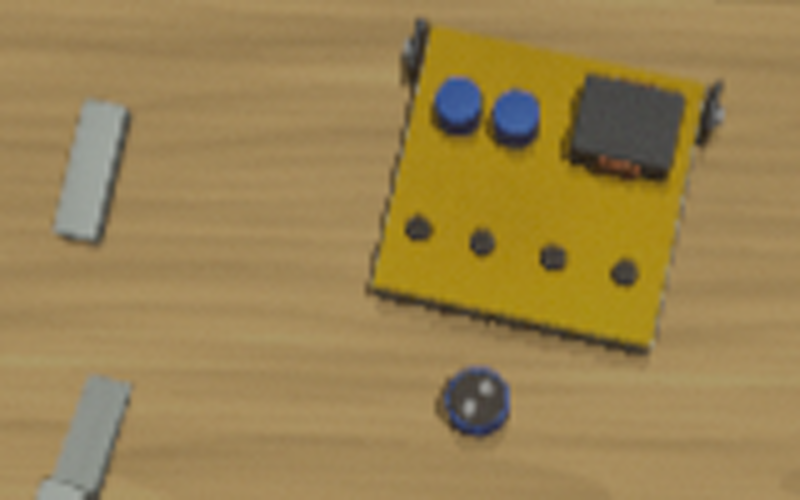

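View pics/sz.png

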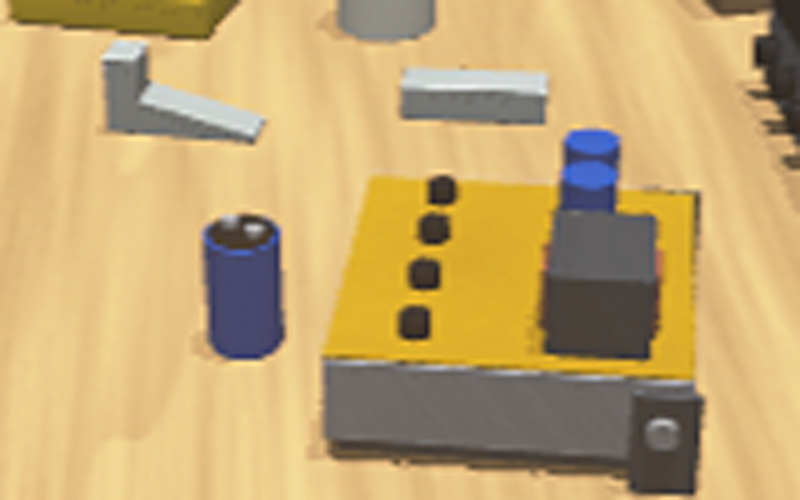

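```bash
python3 - <<'E'
from h import *
np.set_printoptions(precision=4,suppress=True)
f=lambda x,y,z:pix2w("top",215+x/5,140+y/5,z)
fl,fr,rl,rr=[f(*p,.063) for p in((374,288),(652,344),(430,27),(710,86))]
print(fl,fr,rl,rr,'frontmid',(fl+fr)/2)
d=fl-fr;print('yaw',np.degrees(np.arctan2(d[1],d[0]))-90, np.linalg.norm(d))
for a,b in((rl,fl),(rr,fr)):
  d=a-b;print('yaw',np.degrees(np.arctan2(d[1],d[0])),np.linalg.norm(d))
print('cap',f(477,401,.072))
# wedge: toe corners top z=.005
a,b=f(90,375,.005),f(132,381,.005);print('toe',(a+b)/2,np.linalg.norm(a-b))
g=lambda x,y,z:pix2w("side",245+x/5,140+y/5,z)
print('side chassis fl,fr top',g(372,176,.063),g(325,356,.063),'cap bottom mid', g(246,337,0),'captop',g(242,233,.072))
for q in[(41,480),(85,482)]:print(f(*q,.055))
E
python3 - <<'E'
import cv2
a=cv2.imread('pics/t0.png')
cv2.imwrite('pics/wz.png',cv2.resize(a[205:255,200:260],(720,600),interpolation=cv2.INTER_CUBIC))
E
```

```text
[0.6028 0.0795 0.063 ] [ 0.569  -0.1124  0.063 ] [0.7892 0.0469 0.063 ] [ 0.752  -0.1505  0.063 ] frontmid [ 0.5859 -0.0164  0.063 ]
yaw -9.980858475154363 0.19483257651777372
yaw -9.921534984315377 0.18928179615778534
yaw -11.775706856381852 0.1868933559979157
cap [0.5259 0.0064 0.072 ]
toe [0.5413 0.2689 0.005 ] 0.030599205959202038
side chassis fl,fr top [0.6088 0.0852 0.063 ] [ 0.5723 -0.1083  0.063 ] cap bottom mid [0.531  0.0118 0.    ] captop [0.5312 0.0066 0.072 ]
[0.4649 0.3038 0.055 ]
[0.4645 0.2734 0.055 ]
```

View pics/wz.png

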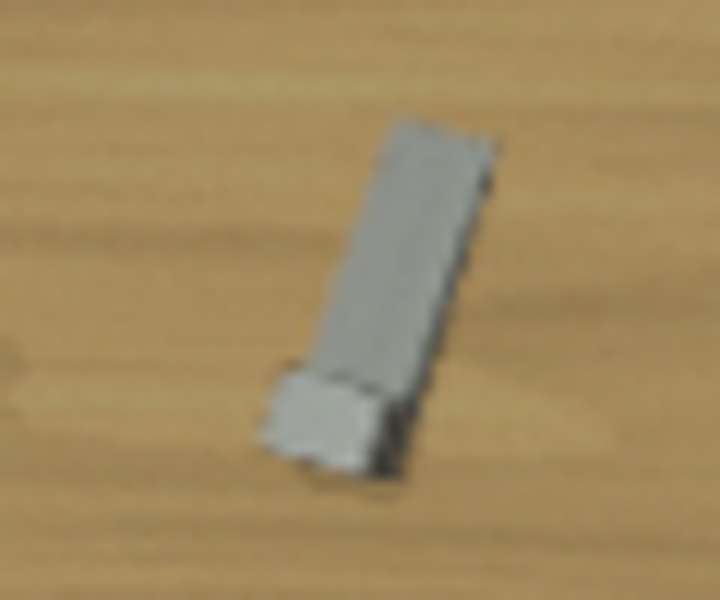

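```bash
python3 -m pendant '{"xyz":[[0.024,-0.044,0],[0.024,-0.044,0],[0.024,-0.044,0],[0.024,-0.044,0],[0.024,-0.044,0],[0.024,-0.044,0],[0.024,-0.044,0],[0.024,-0.044,0],[0.024,-0.044,0],[0.024,-0.044,0]],"turn":[0.01,0.01,0.01,0.01,0.01,0.01,0.01,0.01,0.01,0.01]}' 1 20
```

```text
time_s: 2.15
tool_pos: [0.4273, 0.1726, 0.2236]
tool_rot: [77.2, 89.6, 67.2]
force: [0.6, 0.3, -0.2]
grip_width: 0.0874
```

```bash
python3 -m pendant '{"xyz":[[0.025,-0.041,0],[0.025,-0.041,0],[0.025,-0.041,0],[0.025,-0.041,0],[0,0,-0.03],[0,0,-0.03],[0,0,-0.03],[0,0,0]],"turn":[0,0,0,0,0,0,0,0]}'
python3 - <<'E'
from h import *
np.set_printoptions(precision=4,suppress=True)
snap("side","s1")
from scipy.spatial.transform import Rotation as R
o=readout.get_obs();print(o['tool_pos'],R.from_euler('xyz',o['tool_rot'],degrees=True).as_matrix())
for r in pinpoint("side","capacitor")[:2]: print(r["score"],cam2w("side",r["at"]))
E
```

```text
time_s: 3.15
tool_pos: [0.5324, -0.0031, 0.1346]
tool_rot: [45.3, 89.2, 34.7]
force: [-0.7, 0.4, 0.2]
grip_width: 0.087
[ 0.5338 -0.0031  0.1362] [[ 0.0139  0.1839  0.9828]
 [ 0.0079  0.9829 -0.184 ]
 [-0.9999  0.0103  0.0122]]
0.66 [0.5283 0.006  0.0056]
```

View pics/s1.png

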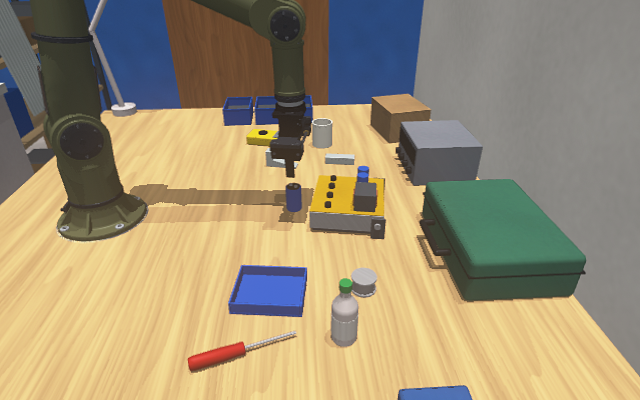

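```bash
python3 -m pendant '{"xyz":[[-0.004,0.009,-0.02],[0,0,-0.02],[0,0,-0.02],[0,0,-0.02],[0,0,-0.015],[0,0,0]],"turn":[0,0,0,0,0,0]}'
```

```text
time_s: 4.0
tool_pos: [0.5394, 0.0085, 0.0509]
tool_rot: [31.4, 87.8, 21.0]
force: [-0.9, 0.5, 0.1]
grip_width: 0.0872
```

```bash
python3 -m pendant '{"xyz":[[-0.008,-0.002,-0.004],[-0.004,0,-0.004],[0,0,-0.004],[0,0,0],[0,0,0]],"turn":[0,0,0,0,0]}'
cat > st.py <<'E'
from h import *
np.set_printoptions(precision=4,suppress=True)
from scipy.spatial.transform import Rotation as R
o=readout.get_obs();M=R.from_euler('xyz',o['tool_rot'],degrees=True).as_matrix()
print(o['time_s'],o['tool_pos'],'point',M[:,0],'jawyaw',np.degrees(np.arctan2(M[1,1],M[0,1])),o['force'],o['grip_width'])
E
python3 st.py
```

```text
time_s: 4.62
tool_pos: [0.5283, 0.0066, 0.0407]
tool_rot: [31.0, 87.6, 20.6]
force: [-0.3, -0.5, 0.5]
grip_width: 0.0871
4.625 [0.5283 0.0066 0.0407] point [ 0.0392  0.0147 -0.9991] jawyaw 79.57730220537113 [-0.284  -0.4971  0.528 ] 0.08707215005200938
```

```bash
python3 -m pendant '{"xyz":[[0,0,0],[0,0,0],[0,0,0],[0,0,0],[0,0,0],[0,0,0]],"turn":[0,0,0,0,0,0]}' 0 15; python3 st.py
```

```text
time_s: 5.38
tool_pos: [0.5288, 0.0068, 0.041]
tool_rot: [30.9, 87.6, 20.5]
force: [-0.3, -0.2, 0.1]
grip_width: 0.0434
5.375 [0.5288 0.0068 0.041 ] point [ 0.0399  0.0149 -0.9991] jawyaw 79.59070091100247 [-0.278  -0.246   0.1404] 0.04340568811797549
```

```bash
python3 -m pendant '{"xyz":[[-0.003,0,0.02],[-0.003,0,0.025],[-0.002,0,0.025],[-0.008,-0.04,0],[-0.008,-0.045,0],[-0.008,-0.045,0],[-0.008,-0.045,0],[-0.008,-0.045,0],[-0.006,-0.04,0],[0,0,0]],"turn":[0,0,0,0,0,0,0,0,0,0]}'; python3 st.py
```

```text
time_s: 6.62
tool_pos: [0.4688, -0.2604, 0.1112]
tool_rot: [30.4, 87.8, 20.1]
force: [-0.2, 0.5, -1.1]
grip_width: 0.0438
6.625 [ 0.4688 -0.2604  0.1112] point [ 0.0363  0.0133 -0.9993] jawyaw 79.75763965809931 [-0.1563  0.5234 -1.0789] 0.043811005719983365
```

```bash
python3 -m pendant '{"xyz":[[0.004,-0.04,0],[0.002,-0.035,0],[0,0,-0.01],[0,0,-0.015],[0,0,-0.015],[0,0,0]],"turn":[0,0,0,0,0,0]}'; python3 st.py
python3 - <<'E'
from h import *
snap("side","s2")
for r in pinpoint("side","capacitor")[:1]+pinpoint("side","tray")[:1]: print(r["score"],cam2w("side",r["at"]))
E
```

```text
time_s: 7.38
tool_pos: [0.4759, -0.3282, 0.0658]
tool_rot: [43.3, 87.8, 33.6]
force: [-0.2, 0.6, -1.2]
grip_width: 0.0439
7.375 [ 0.4759 -0.3282  0.0658] point [ 0.0326  0.0216 -0.9992] jawyaw 80.24779430554793 [-0.2094  0.5503 -1.1947] 0.043941927358585986
0.82 [ 0.47420306 -0.32970474  0.03066027]
0.58 [ 0.47513951 -0.33784315 -0.00461733]
```

View pics/s2.png

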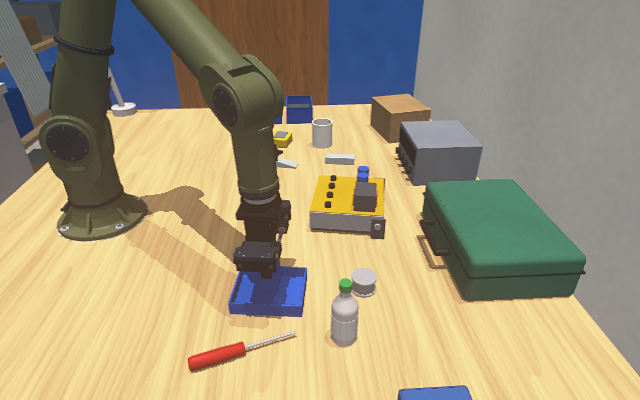

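Cap is above the tray's middle (about pixel 265,285). Lowering gently.

```bash
python3 -m pendant '{"xyz":[[0,-0.005,-0.01],[0,0,-0.006],[0,0,-0.003],[0,0,-0.001],[0,0,0]],"turn":[0,0,0,0,0]}'; python3 st.py
```

```text
time_s: 8.15
tool_pos: [0.4777, -0.3358, 0.0476]
tool_rot: [35.9, 87.6, 26.1]
force: [0.1, -0.7, -1.2]
grip_width: 0.0435
8.15 [ 0.4777 -0.3358  0.0476] point [ 0.0378  0.0186 -0.9991] jawyaw 80.20626775260638 [ 0.0779 -0.6516 -1.1729] 0.043510472673222785
```

```bash
python3 -m pendant '{"xyz":[[0,0,-0.003],[0,0,-0.003],[0,0,0]],"turn":[0,0,0]}'; python3 st.py
```

```text
time_s: 8.52
tool_pos: [0.4797, -0.3357, 0.0448]
tool_rot: [35.3, 87.3, 25.6]
force: [0.2, -0.4, -1.9]
grip_width: 0.0438
8.525 [ 0.4797 -0.3357  0.0448] point [ 0.042   0.0201 -0.9989] jawyaw 80.25951583411154 [ 0.1811 -0.3809 -1.8958] 0.043791580085245134
```

```bash
python3 -m pendant '{"xyz":[[0,0,-0.002],[0,0,0]],"turn":[0,0]}'; python3 -m pendant '{"xyz":[[0,0,0],[0,0,0],[0,0,0],[0,0,0],[0,0,0]],"turn":[0,0,0,0,0]}' 1;  python3 st.py
```

```text
time_s: 8.78
tool_pos: [0.4803, -0.336, 0.0444]
tool_rot: [35.0, 87.2, 25.3]
force: [0.6, -0.6, -1.2]
grip_width: 0.0435
time_s: 9.4
tool_pos: [0.4802, -0.3359, 0.0435]
tool_rot: [34.7, 87.3, 25.0]
force: [0.2, -1.2, 0.3]
grip_width: 0.0836
9.4 [ 0.4802 -0.3359  0.0435] point [ 0.0429  0.02   -0.9989] jawyaw 80.2637577851291 [ 0.2177 -1.1717  0.3417] 0.08357758388414394
```

```bash
python3 -m pendant '{"xyz":[[0,0,0.02],[0,0,0.03],[0,0,0.03],[0,0,0.03],[0,0.03,0.03],[0,0.05,0],[0,0.05,0],[0,0.05,0],[0,0.05,0],[0,0,0]],"turn":[0,0,0,0,0,0,0,0,0,0]}'; python3 st.py
python3 - <<'E'
from h import *
im=snap("side","s3"); cv2.imwrite("pics/s3z.png",cv2.resize(im[120:320,180:420,::-1],(720,600)))
for r in pinpoint("side","capacitor")[:1]+pinpoint("side","tray")[:1]: print(r["score"],cam2w("side",r["at"]))
E
```

```text
time_s: 10.65
tool_pos: [0.4801, -0.1044, 0.2021]
tool_rot: [26.3, 86.5, 16.1]
force: [-0.6, -0.4, -0.0]
grip_width: 0.0872
10.65 [ 0.4801 -0.1044  0.2021] point [ 0.0588  0.0169 -0.9981] jawyaw 79.78183388203026 [-0.6248 -0.3769 -0.0156] 0.08716231294596495
0.86 [ 0.4807129  -0.33606329  0.00709502]
0.73 [ 0.47390719 -0.33536896 -0.00172428]
```

View pics/s3z.png

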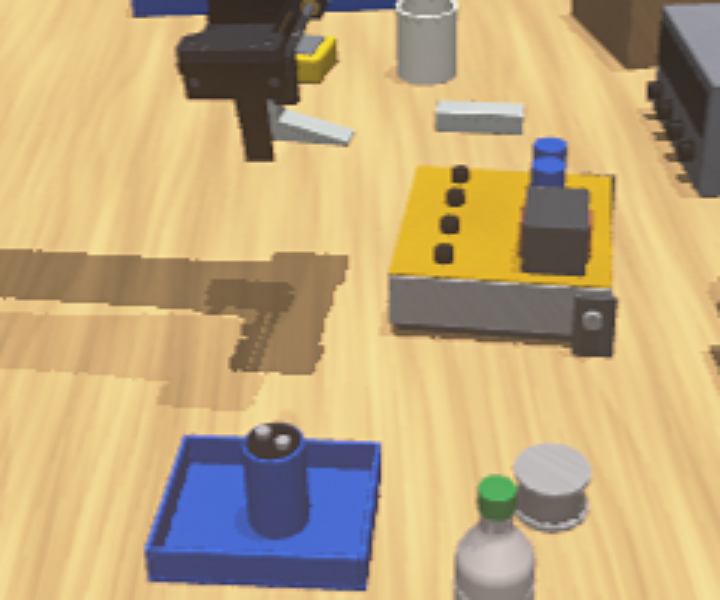

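```bash
python3 -m pendant '{"xyz":[[-0.002,0.045,0],[-0.003,0.045,0],[-0.003,0.045,0],[-0.003,0.045,0],[-0.003,0.045,-0.01],[-0.003,0.045,-0.01],[-0.003,0.045,-0.01],[-0.003,0.04,-0.01],[-0.003,0.02,-0.01],[0,0,0]],"turn":[-0.004,-0.004,-0.004,-0.004,-0.004,-0.004,-0.004,-0.004,-0.004,0]}'; python3 st.py
python3 - <<'E'
from h import *
np.set_printoptions(precision=4,suppress=True)
snap("side","s4")
for n in("wedge","wedge_toe"):
  for r in pinpoint("side",n)[:1]: print(n,r["score"],cam2w("side",r["at"]))
E
```

```text
time_s: 12.05
tool_pos: [0.4612, 0.2556, 0.1543]
tool_rot: [20.7, 86.1, 5.5]
force: [0.1, -0.3, 0.2]
grip_width: 0.0868
12.05 [0.4612 0.2556 0.1543] point [ 0.0669  0.0064 -0.9977] jawyaw 74.81502646515797 [ 0.1067 -0.296   0.1842] 0.08682054871796466
wedge_toe 0.87 [0.5362 0.2711 0.0074]
```

View pics/s4.png

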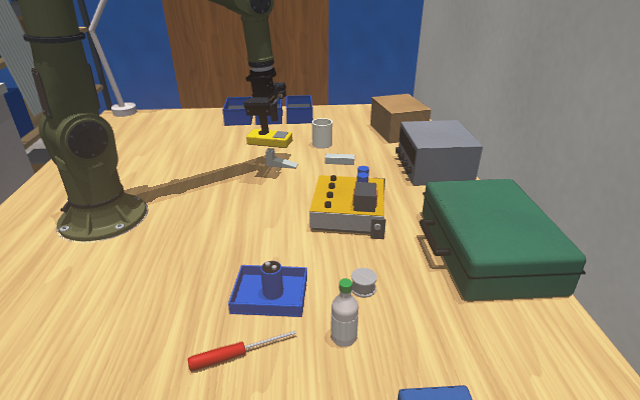

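```bash
python3 -m pendant '{"xyz":[[-0.005,0.02,0],[-0.005,0.015,-0.01],[-0.002,0,-0.02],[-0.002,0,-0.02],[-0.002,0,-0.015],[0,0,0]],"turn":[0.02,0.02,0,0,0,0]}'; python3 st.py
```

```text
time_s: 12.95
tool_pos: [0.4449, 0.2927, 0.0887]
tool_rot: [23.5, 85.9, 10.6]
force: [-0.4, -0.5, 0.2]
grip_width: 0.0872
12.95 [0.4449 0.2927 0.0887] point [ 0.0698  0.013  -0.9975] jawyaw 77.18355581993713 [-0.354  -0.5064  0.2028] 0.0871773441745512
```

```bash
python3 -m pendant '{"xyz":[[0.004,-0.001,-0.015],[0.003,0,-0.015],[0.002,0,-0.015],[0,0,-0.01],[0,0,-0.006],[0,0,0]],"turn":[0,0,0,0,0,0]}'; python3 st.py
```

```text
time_s: 13.7
tool_pos: [0.4555, 0.2919, 0.0241]
tool_rot: [23.8, 85.8, 10.9]
force: [0.1, -0.1, -0.3]
grip_width: 0.0874
13.7 [0.4555 0.2919 0.0241] point [ 0.0711  0.0138 -0.9974] jawyaw 77.15964724589398 [ 0.1358 -0.1446 -0.2552] 0.08741957804105542
```

```bash
python3 -m pendant '{"xyz":[[-0.001,-0.001,-0.004],[0,0,0]],"turn":[0,0]}';python3 -m pendant '{"xyz":[[0,0,0],[0,0,0],[0,0,0],[0,0,0],[0,0,0],[0,0,0],[0,0,0]],"turn":[0,0,0,0,0,0,0]}' 0 35; python3 st.py
python3 - <<'E'
from h import *
np.set_printoptions(precision=4,suppress=True)
im=snap("side","s5"); cv2.imwrite("pics/s5z.png",cv2.resize(im[90:230,220:400,::-1],(771,600)))
snap("top","t5")
for c in("side","top"):
  for n in("wedge","wedge_toe","capacitor","tray","chassis_edge","stand"):
    for r in pinpoint(c,n)[:1]: print(c,n,r["score"],cam2w(c,r["at"]))
E
```

```text
time_s: 13.95
tool_pos: [0.4548, 0.2912, 0.0205]
tool_rot: [24.3, 85.8, 11.4]
force: [0.0, 0.8, 0.0]
grip_width: 0.087
time_s: 14.82
tool_pos: [0.4554, 0.2919, 0.0216]
tool_rot: [25.2, 85.7, 12.3]
force: [0.0, 0.3, 0.3]
grip_width: 0.0318
14.825 [0.4554 0.2919 0.0216] point [ 0.0736  0.0161 -0.9972] jawyaw 77.180242755331 [0.0224 0.3249 0.31  ] 0.031754214193536814
side wedge 0.77 [0.4573 0.2927 0.002 ]
side wedge_toe 0.7 [0.5394 0.2703 0.0021]
side capacitor 0.88 [ 0.4779 -0.337   0.0095]
side tray 0.91 [ 0.4742 -0.3361 -0.001 ]
side stand 0.64 [ 0.5856 -0.0106 -0.001 ]
top wedge 0.68 [ 0.4549  0.2929 -0.0012]
top wedge_toe 0.74 [ 0.5431  0.2734 -0.0028]
top capacitor 0.46 [ 0.477  -0.3354  0.0055]
top tray 0.87 [ 0.4739 -0.3373  0.0012]
top chassis_edge 0.85 [ 0.5886 -0.0184  0.0122]
top stand 0.72 [ 0.589  -0.0114 -0.0021]
```

View pics/s5z.png

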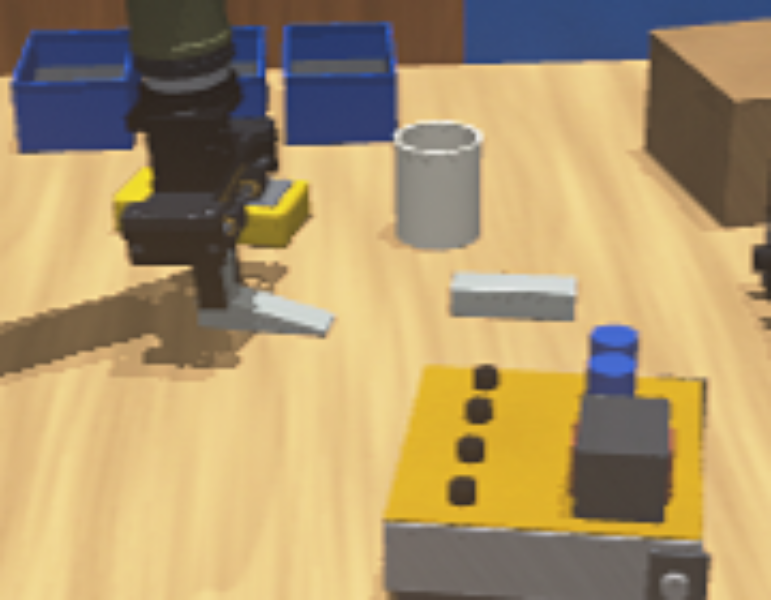

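View pics/t5.png

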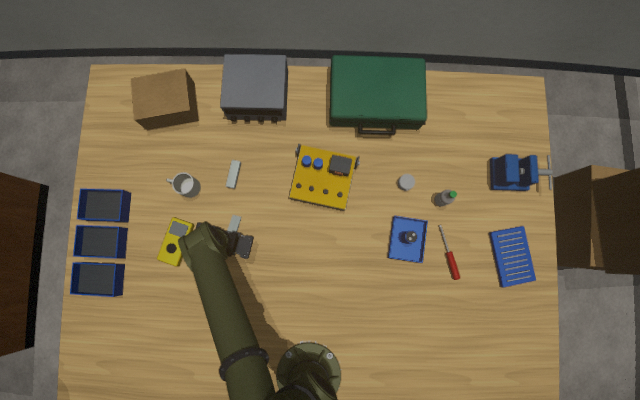

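```bash
python3 -m pendant '{"xyz":[[0,0,0.006],[0,-0.03,0.002],[0.002,-0.04,0],[0.002,-0.04,0],[0.002,-0.04,0],[0.002,-0.04,0],[0.002,-0.04,0],[0.002,-0.03,0],[0,0,0]],"turn":[0,0.005,0.005,0.005,0.005,0.005,0.005,0,0]}'; python3 st.py
```

```text
time_s: 16.65
tool_pos: [0.4613, 0.021, 0.0277]
tool_rot: [23.3, 86.2, 12.1]
force: [-0.5, 1.3, -2.3]
grip_width: 0.0317
16.65 [0.4613 0.021  0.0277] point [ 0.0645  0.0139 -0.9978] jawyaw 78.94266451627288 [-0.528   1.2684 -2.2554] 0.03172645736488631
```

```bash
python3 -m pendant '{"xyz":[[0,-0.006,0],[0,-0.005,0],[0,0,-0.003],[0,0,-0.002],[0,0,0]],"turn":[0.006,0.007,0,0,0]}'; python3 st.py
python3 - <<'E'
from h import *
np.set_printoptions(precision=4,suppress=True)
im=snap("side","s6"); cv2.imwrite("pics/s6z.png",cv2.resize(im[130:250,230:400,::-1],(800,565),interpolation=cv2.INTER_CUBIC))
im=snap("top","t6"); cv2.imwrite("pics/t6z.png",cv2.resize(im[140:260,260:390,::-1],(650,600),interpolation=cv2.INTER_CUBIC))
for c in("side","top"):
  for n in("wedge","wedge_toe","chassis_edge","stand","chassis"):
    for r in pinpoint(c,n)[:1]: print(c,n,r["score"],cam2w(c,r["at"]))
E
```

```text
time_s: 17.27
tool_pos: [0.4607, 0.0117, 0.0221]
tool_rot: [23.7, 86.3, 13.6]
force: [-0.4, -0.4, -2.0]
grip_width: 0.0319
17.275 [0.4607 0.0117 0.0221] point [ 0.063   0.0153 -0.9979] jawyaw 79.9689427538045 [-0.3619 -0.4361 -1.9627] 0.031860011804420656
side wedge 0.62 [0.4587 0.0113 0.003 ]
side wedge_toe 0.68 [ 0.5452 -0.006   0.0068]
side stand 0.77 [ 0.5814 -0.0091 -0.0003]
side chassis 0.75 [ 0.7621 -0.0469  0.0424]
top wedge_toe 0.42 [ 0.5495 -0.0046 -0.0012]
top chassis_edge 0.85 [ 0.5876 -0.0167  0.0138]
top stand 0.84 [ 0.5922 -0.0124 -0.0035]
top chassis 0.56 [ 0.7566 -0.045   0.0392]
```

View pics/s6z.png

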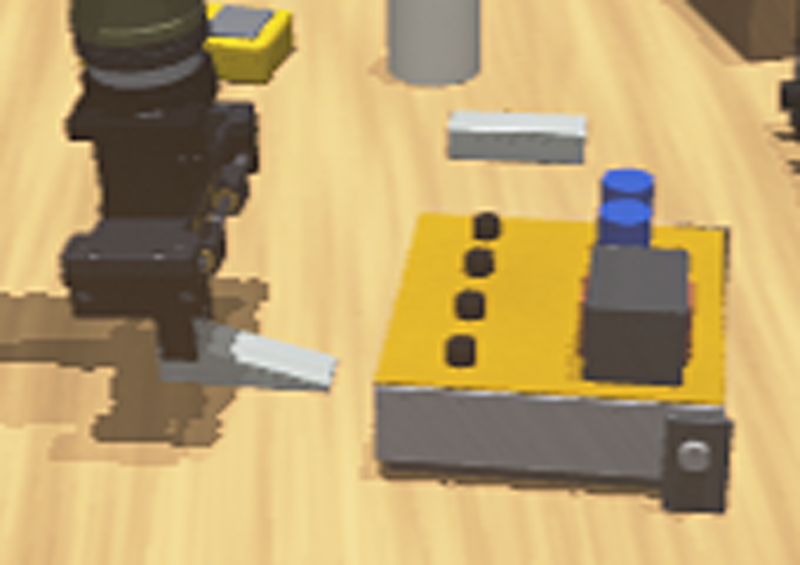

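View pics/t6z.png

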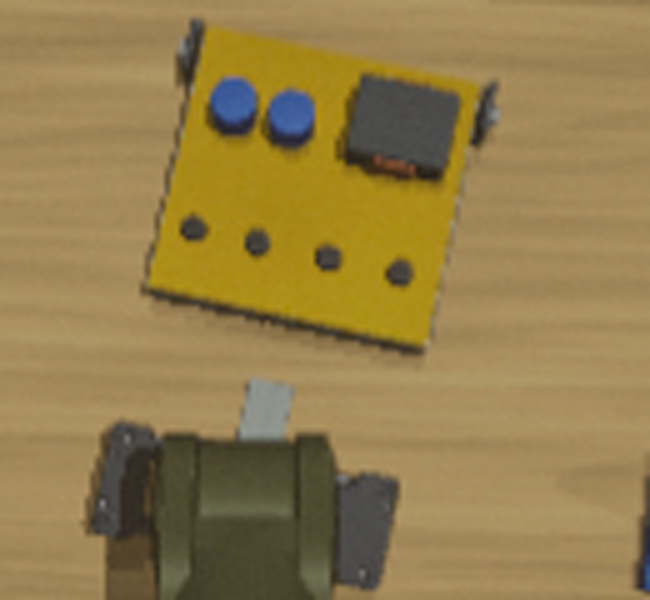

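```bash
python3 -m pendant '{"xyz":[[0,0,-0.001],[0.010,-0.002,-0.001],[0.012,-0.002,0],[0.012,-0.002,0],[0.012,-0.002,0],[0,0,0]],"turn":[0,0,0,0,0,0]}'; python3 st.py
```

```text
time_s: 18.62
tool_pos: [0.5051, 0.0047, 0.0218]
tool_rot: [28.9, 86.7, 18.9]
force: [-0.0, 0.2, -0.1]
grip_width: 0.0322
18.625 [0.5051 0.0047 0.0218] point [ 0.0542  0.0185 -0.9984] jawyaw 79.98461823921718 [-0.0461  0.1518 -0.1339] 0.032240215640397044
```

```bash
python3 -m pendant '{"xyz":[[0.008,-0.003,0],[0.008,-0.003,0],[0.008,-0.002,0],[0.006,-0.001,0],[0,0,0]],"turn":[0,0,0,0,0]}'; python3 st.py
python3 - <<'E'
from h import *
np.set_printoptions(precision=4,suppress=True)
im=snap("side","s7"); cv2.imwrite("pics/s7z.png",cv2.resize(im[130:250,230:400,::-1],(800,565),interpolation=cv2.INTER_CUBIC))
im=snap("top","t7")
for c in("side","top"):
  for n in("wedge","wedge_toe","chassis_edge"):
    for r in pinpoint(c,n)[:1]: print(c,n,r["score"],cam2w(c,r["at"]))
E
```

```text
time_s: 19.25
tool_pos: [0.5313, -0.0034, 0.0214]
tool_rot: [37.4, 87.4, 27.4]
force: [-0.6, 0.3, 1.5]
grip_width: 0.0317
19.25 [ 0.5313 -0.0034  0.0214] point [ 0.0409  0.0213 -0.9989] jawyaw 80.0178171203956 [-0.6492  0.2931  1.5475] 0.03169617492623622
side wedge 0.72 [ 0.5311 -0.0024  0.0016]
top wedge 0.6 [ 0.6914  0.2862 -0.0024]
```

View pics/s7z.png

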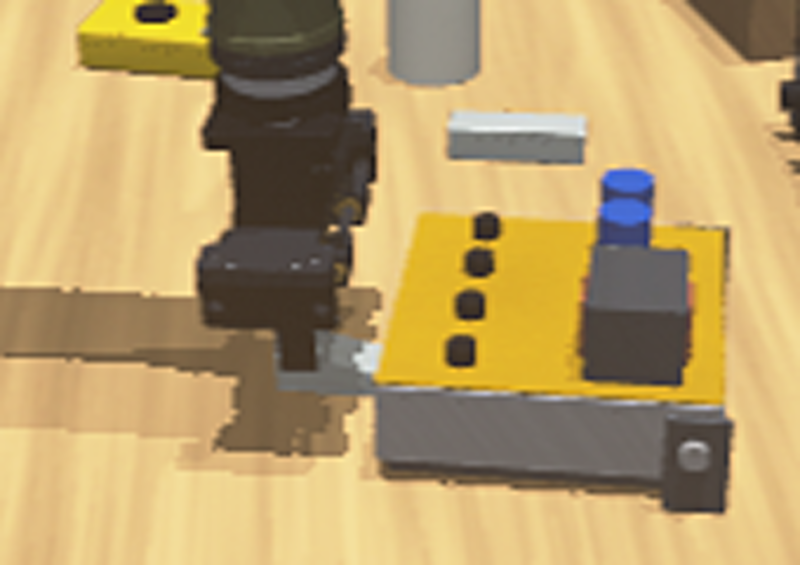

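```bash
python3 -m pendant '{"xyz":[[0.004,-0.001,0],[0.004,-0.001,0],[0,0,0]],"turn":[0,0,0]}'; python3 st.py;  python3 -m pendant '{"xyz":[[0.004,-0.001,0],[0.004,-0.001,0],[0,0,0]],"turn":[0,0,0]}'; python3 st.py
```

```text
time_s: 20.02
tool_pos: [0.5313, -0.0034, 0.0213]
tool_rot: [57.6, 88.0, 47.6]
force: [0.9, -0.9, 0.6]
grip_width: 0.0318
20.025 [ 0.5313 -0.0034  0.0213] point [ 0.0231  0.0253 -0.9994] jawyaw 80.06940005116732 [ 0.9348 -0.8742  0.6428] 0.03180402480233495
time_s: 20.4
tool_pos: [0.5314, -0.0036, 0.0212]
tool_rot: [91.2, 88.3, 81.4]
force: [0.5, -0.5, 1.4]
grip_width: 0.0317
20.4 [ 0.5314 -0.0036  0.0212] point [ 0.0045  0.0293 -0.9996] jawyaw 80.1111516601359 [ 0.5299 -0.5135  1.3627] 0.031734012061613324
```

```bash
python3 -m pendant '{"xyz":[[0.010,-0.002,0]],"turn":[0]}'; python3 st.py
```

```text
time_s: 20.52
tool_pos: [0.5346, -0.004, 0.0207]
tool_rot: [118.3, 88.0, 108.5]
force: [-23.4, 5.3, 25.3]
grip_width: 0.0319
20.525 [ 0.5346 -0.004   0.0207] point [-0.0109  0.0325 -0.9994] jawyaw 80.15181194990191 [-23.3704   5.2758  25.317 ] 0.03190049212868145
```

```bash
python3 -m pendant '{"xyz":[[0.008,-0.0015,0.002]],"turn":[0]}'; python3 st.py
```

```text
time_s: 20.65
tool_pos: [0.538, -0.0047, 0.0214]
tool_rot: [132.1, 87.7, 122.3]
force: [-11.5, 1.6, 3.2]
grip_width: 0.0319
20.65 [ 0.538  -0.0047  0.0214] point [-0.0215  0.034  -0.9992] jawyaw 80.18292951026046 [-11.4889   1.5979   3.214 ] 0.03194078524440149
```

```bash
cat > look.py <<'E'
import sys
from h import *
np.set_printoptions(precision=4,suppress=True)
k=sys.argv[1]
im=snap("side","s"+k); cv2.imwrite(f"pics/s{k}z.png",cv2.resize(im[150:240,270:395,::-1],(800,576),interpolation=cv2.INTER_CUBIC))
for c in("side",):
  for n in("wedge","chassis_edge","chassis"):
    for r in pinpoint(c,n)[:1]: print(c,n,r["score"],cam2w(c,r["at"]))
# vertical flow of the front part of chassis vs picture s6
a=cv2.imread("pics/s6.png",0); b=cv2.imread(f"pics/s{k}.png",0)
A=cv2.resize(a,None,fx=4,fy=4,interpolation=cv2.INTER_CUBIC);B=cv2.resize(b,None,fx=4,fy=4,interpolation=cv2.INTER_CUBIC)
def m(x0,y0,x1,y1):
    T=A[y0*4:y1*4,x0*4:x1*4]; S=B[(y0-6)*4:(y1+6)*4,(x0-6)*4:(x1+6)*4]
    r=cv2.matchTemplate(S,T,cv2.TM_CCOEFF_NORMED);_,v,_,l=cv2.minMaxLoc(r);return round(v,3),l[0]/4-6,l[1]/4-6
print('knobs',m(320,172,340,213),'front low corner',m(306,208,330,238),'rear',m(365,195,390,240))
for h in(0,.005): print(w2pix("side",(.569,-.112,.013+h)))
E
python3 look.py 8; python3 st.py
```

```text
side wedge 0.53 [ 0.5398 -0.0042  0.0017]
side chassis 0.63 [ 0.7647 -0.0471  0.0412]
knobs (0.976, 0.0, -0.25) front low corner (0.846, 0.75, 0.0) rear (0.998, 0.0, 0.0)
[309.0943 228.0307]
[309.062  226.4646]
20.85 [ 0.5389 -0.0049  0.0211] point [-0.0193  0.0333 -0.9993] jawyaw 80.17809025012596 [-10.1967   2.7035   3.5438] 0.03145491051537399
```

View pics/s8z.png

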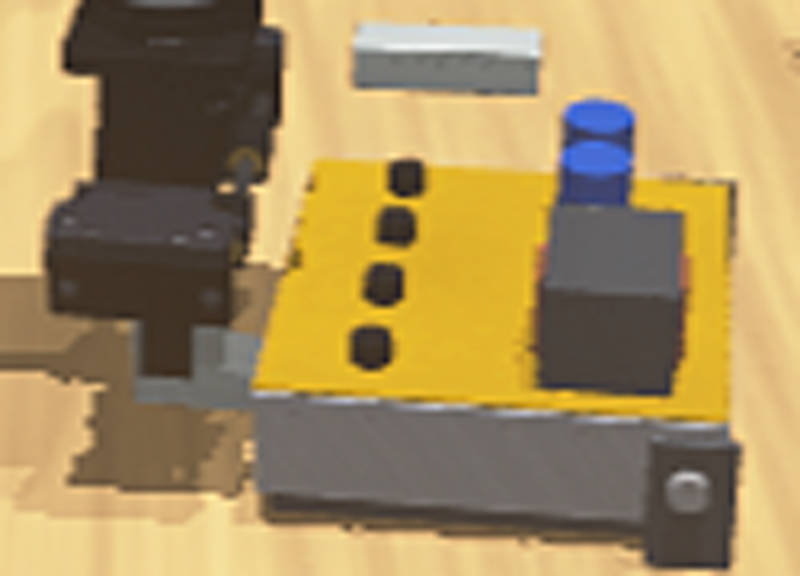

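```bash
python3 -m pendant '{"xyz":[[0.008,-0.0015,0.001],[0.008,-0.0015,0.001]],"turn":[0,0]}'; python3 st.py
```

```text
time_s: 21.1
tool_pos: [0.5426, -0.0056, 0.0207]
tool_rot: [151.2, 86.5, 141.5]
force: [-17.9, 3.4, 14.8]
grip_width: 0.0318
21.1 [ 0.5426 -0.0056  0.0207] point [-0.0472  0.0376 -0.9982] jawyaw 80.24645722891421 [-17.8978   3.4364  14.8387] 0.03184547458120535
```

```bash
python3 -m pendant '{"xyz":[[0.010,-0.002,0.003]],"turn":[0]}'; python3 st.py
```

```text
time_s: 21.22
tool_pos: [0.5476, -0.0066, 0.0218]
tool_rot: [155.9, 86.0, 146.2]
force: [-9.2, 1.8, -0.1]
grip_width: 0.0316
21.225 [ 0.5476 -0.0066  0.0218] point [-0.0582  0.0389 -0.9975] jawyaw 80.28552294730225 [-9.1942  1.8346 -0.0678] 0.03161013048955013
```

```bash
python3 look.py 9; python3 st.py
```

```text
side wedge 0.67 [ 0.5468 -0.0061  0.0044]
side chassis 0.6 [ 0.7649 -0.0465  0.0427]
knobs (0.896, 0.5, -1.0) front low corner (0.795, 0.5, -0.25) rear (0.992, 0.0, 0.0)
[309.0943 228.0307]
[309.062  226.4646]
21.425 [ 0.5495 -0.007   0.0216] point [-0.054   0.0378 -0.9978] jawyaw 80.27791241428545 [-6.9283  2.388  -1.4998] 0.031545272243576894
```

View pics/s9z.png

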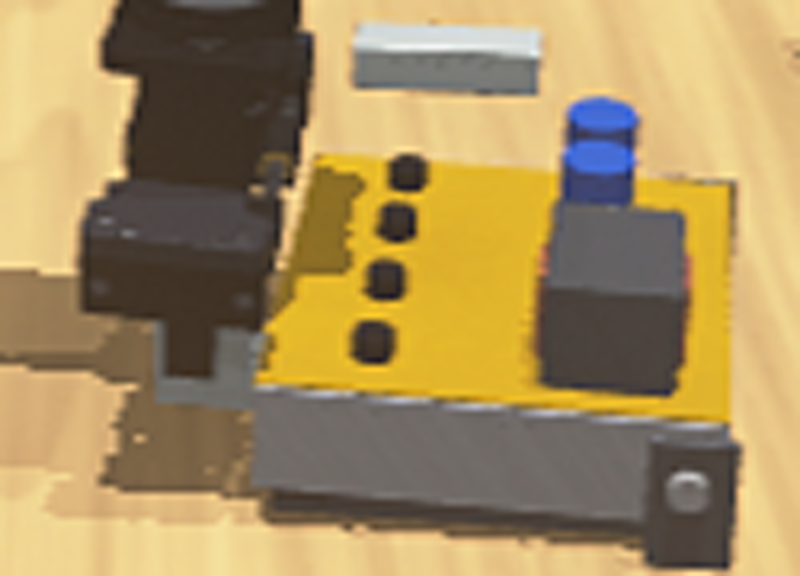

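```bash
cat > ov.py <<'E'
import sys
from h import *
k=sys.argv[1]; im=cv2.imread(f"pics/s{k}.png"); x0,y0,w,h=275,170,80,60;s=10
Z=cv2.resize(im[y0:y0+h,x0:x0+w],(w*s,h*s),interpolation=cv2.INTER_CUBIC)
o=np.array([float(sys.argv[2]),float(sys.argv[3])]); yaw=np.radians(-10)
dx=np.array([np.cos(yaw),np.sin(yaw)]);dy=np.array([-dx[1],dx[0]])
for col,th in(((0,255,0),0),((0,0,255),.08)):
  pts=[]
  for x,z in((-12,0),(92,0),(92,5),(12,25),(12,55),(-12,55),(-12,0)):
    # rotate about toe, heel up
    rx=(x-92)*np.cos(th)+z*np.sin(th)+92; rz=-(x-92)*np.sin(th)+z*np.cos(th)
    p=o+dx*rx/1e3-dy*.016
    u=w2pix("side",(p[0],p[1],rz/1e3)); pts.append(((u-[x0,y0]+.5)*s).astype(int))
  cv2.polylines(Z,[np.array(pts)],False,col,1)
cv2.imwrite(f"pics/ov{k}.png",Z)
E
python3 ov.py 9 .549 -.007;python3 ov.py 6 .4597 .0115
```

```text
(no output)
```

View pics/ov9.png

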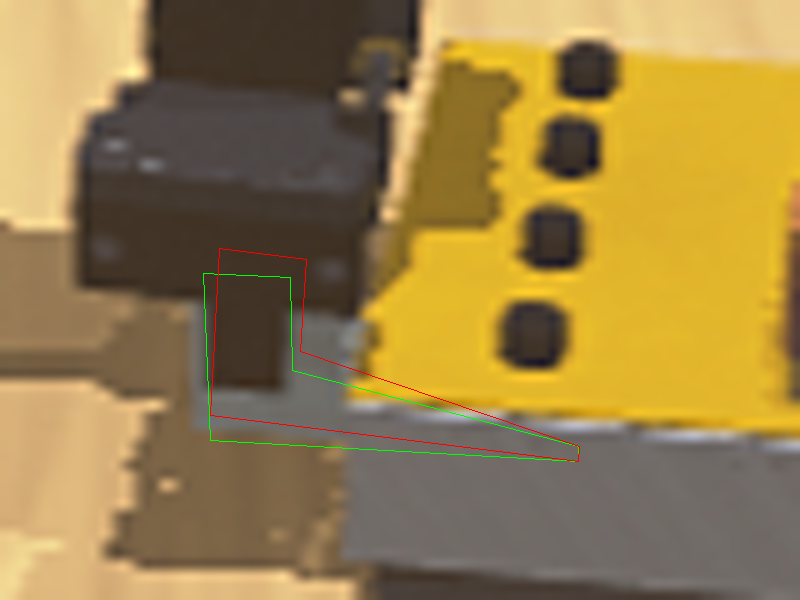

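View pics/ov6.png

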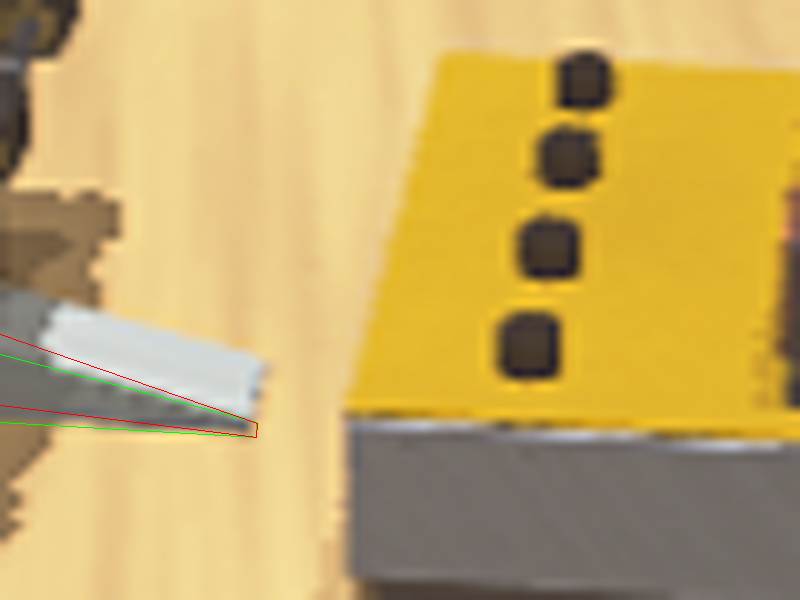

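Run:
```python
import cv2,numpy as np
f=lambda k,x,y:cv2.resize(cv2.imread(f'pics/s{k}.png')[y:y+28,x:x+40],(400*2,280),interpolation=cv2.INTER_LANCZOS4) if 0 else cv2.resize(cv2.imread(f'pics/s{k}.png')[y:y+24,x:x+40],(800,480),interpolation=cv2.INTER_CUBIC)
a=f(6,260,194);b=f(9,290,194)
cv2.imwrite('pics/c6.png',a);cv2.imwrite('pics/c9.png',b)
```

```text
(no output)
```

View pics/c6.png

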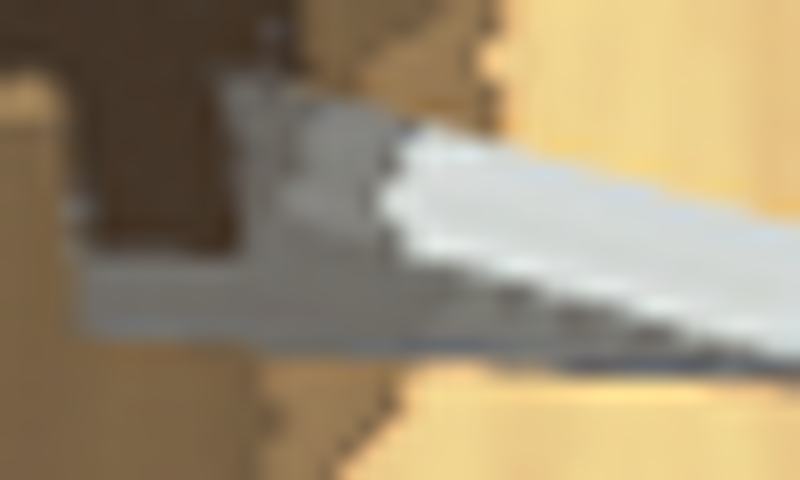

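View pics/c9.png

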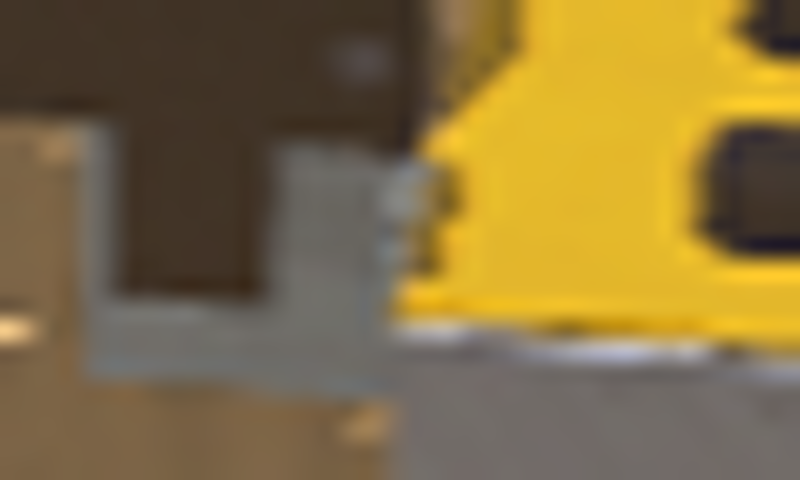

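```bash
python3 look.py 10; python3 st.py; python3 look.py 11; python3 st.py
```

```text
side wedge 0.59 [ 0.5491 -0.0048  0.0026]
side chassis 0.61 [ 0.7618 -0.0442  0.0425]
knobs (0.891, 0.5, -1.0) front low corner (0.789, 0.5, -0.25) rear (0.991, 0.0, 0.0)
[309.0943 228.0307]
[309.062  226.4646]
21.625 [ 0.5495 -0.0071  0.0216] point [-0.0539  0.0378 -0.9978] jawyaw 80.27501788606097 [-6.2055  1.6507 -1.8981] 0.0318133143308438
side wedge 0.47 [ 0.5467 -0.0057  0.0046]
side chassis_edge 0.17 [ 0.4734 -0.3354  0.    ]
side chassis 0.56 [ 0.7625 -0.0489  0.0399]
knobs (0.892, 0.5, -1.0) front low corner (0.789, 0.5, -0.25) rear (0.991, 0.0, 0.0)
[309.0943 228.0307]
[309.062  226.4646]
21.825 [ 0.5495 -0.0071  0.0216] point [-0.0538  0.0378 -0.9978] jawyaw 80.27525677685813 [-5.6131  0.9816 -1.6578] 0.0322412447233733
```

```bash
python3 - <<'E'
from h import *
snap("top","t12"); snap("side","s12")
for n in("capacitor","tray"):
  for r in pinpoint("side",n)[:1]: print(n,r["score"],cam2w("side",r["at"]))
print(sign_off())
E
python3 st.py
```

```text
capacitor 0.8 [ 0.48005099 -0.33714063  0.00914471]
tray 0.93 [ 4.75373203e-01 -3.39173440e-01 -1.37856177e-04]
the job is handed in; nothing more can be done
None
the job is handed in; nothing more can be done
```

View pics/s12.png

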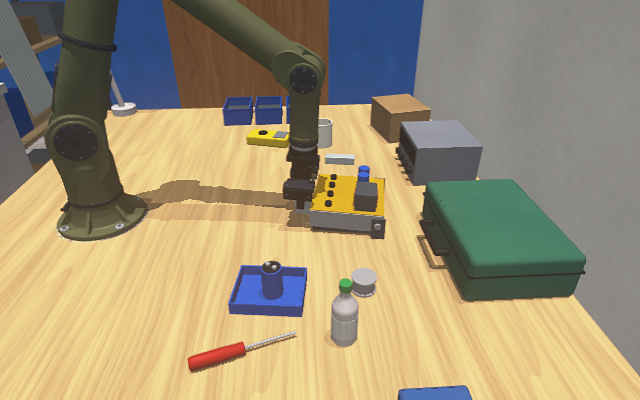

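I stood the capacitor upright in the tray and released it. I then gripped the wedge by its grip and carried it just off the bench to the front of the chassis. From there I slid it flat under the middle of the front edge and handed the job in at about 22 s, still gripping and pushing.

Last checks:
- **Lift:** the knobs rose about 1 px in the side picture, which is about 4 mm at the edge. The 18 mm travelled after first contact, and a toe depth of about 53 mm inside the edge, give about 5 mm. The camera figure is coarse, and a second image match, at the chassis' lower front corner, was unreliable, so I did not use it.
- **Steadiness:** the tool did not move over the last 0.4 s. The grip was closed on the wedge's 32 mm with about 6 N of push.
- **Capacitor:** it is within about 5 mm of the tray's centre and upright in the side picture.
- **Wedge flatness:** the gripper turned about 7° relative to the wedge during the push. The lower edge of the wedge and the tool height still show the wedge flat, to within about 1°. The network put its origin 2 to 5 mm up, which is within the network's own error but close to the 5 mm limit.
- **Forces and bystanders:** the largest reading was about 35 N at the wrist, during the push. The bystanders visible in the last side picture look unmoved. I did not measure them or view the final top picture.

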